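Bent-frame check: straightedge on the phone, loupe clicked into its notch

ROBOT

A 6-joint arm with a two-finger parallel gripper is mounted at the origin on a cart in front of the work surface, level with it; the furniture and walls round the work are solid. World frame = base frame: x ahead of the robot, y to its left, z up, the work surface at z = 0. Lengths are in m, angles in rad, forces in N, time in s.
With the tool pointing down it reaches from about 0.35 to 0.775 m from the base axis. Payload 7.3 kg.
Tool frame: the origin (TCP) lies at the very end of the fingers, on their centre line; the grasp point (between the pads) lies 19 mm behind it; z points along the fingers, y is the line along which they close (so a half turn about z gives the same grasp; the last joint's range is limited). The gripper opens to 92 mm and grips with 3 to 60 N. Pads are 19 mm wide; open, the fingers measure 130 mm over their backs; the gripper's body (75 mm by 190 mm) begins 47 mm behind the grasp point.
Start: joints at [-1.426, 0.342, 1.524, -0, 1.275, -0.146], TCP at [0.151, -0.503, 0.204] pointing down, gripper open.
Joint ranges: [-2.53, 2.53], [-0.77, 2.02], [0.04, 2.7], [-1, 4.14], [0.28, 2.66], [-3.11, 3.11]. Speed limits (rad/s): [2.57, 2.57, 3.14, 3.14, 3.14, 3.14].

INTERFACE

Orientations are given as [roll, pitch, yaw] about the fixed x, y, z axes, in that order (R = Rz(yaw) Ry(pitch) Rx(roll)).
In Python, from cell import * gives the robot as it stands.
- The arm moves only by the tool step_arm, never from a script. Its argument "commands" is a list of rows, each a list of 7 numbers: the opening, from 0 (shut) to 1 (fully open), then the shift along the world's x, y, z in cm, then the turn, a rotation vector about the world's x, y, z in rad. A call has 1 to 5 rows; each row is the pose to reach, as a shift and turn from the pose commanded when the call began; what a row does not reach only later rows make up. A row lasts 1/12 s, in which the tool goes at most 41.7 mm and 7.16 degrees, less where a joint would pass 70% of its speed; a pose out of reach is approached as far as the arm can. A call with a gripper value outside its range is refused whole. The fingers move at their own pace and stop on an object; "grip_force" is the grip in N (left out, the last holds). Time passes only in rows, so rows that repeat a pose let the fingers close. It gives the time, the measured TCP pose, the force, the opening and the grip force at its end, in the units of the state.
- observe(): the state, without advancing time (a new reading comes with each control period).
- read_camera(name): name is "side" or "top" or "wrist"; returns the picture (384x512x3 uint8, red, green, blue); there is no depth.
- camera_model(name): a dict with "vfov" (degrees; the focal length in pixels is half the picture's height over the tangent of half this angle, whatever the lens; pixels are square), "cx", "cy" (the principal point, pixels), "world_to_cam" (4x4, takes a point from world to camera coordinates). Camera axes: x right, y up, looking along -z (the intrinsics and any distortion apply to the point x, -y, -z); pixel columns grow to the right and rows downward; lengths in m; the calibration is good to about 2 mm. A picture is of the moment at which its call begins: read the wrist's pose just before it. camera_model takes no time and is no camera call; for the wrist camera it gives the pose at the moment of the call.
- hand_in(): hands the job in; it is judged then, once.
The state is a dict: "time": time; "qpos": joint angles; "qvel": joint speeds; "joint_efforts": joint torques, N m; "tool_pos": TCP position; "tool_rot": TCP orientation; "contact_force": force on the tool from outside, world axes, zero at the start; "torque": the same for the moment, N m; "opening": finger opening in m; "grip_force": force on a finger pad.
Only numpy, scipy, OpenCV 4.12 (cv2) and the standard library are available. Lean on these libraries where they do the work, as an engineer would, in place of code of your own. Each camera call takes 0.05 s, during which the arm holds its last target. There are 200 camera calls.

TASK

Check the phone in the inspection fixture for a bent frame: stand the steel straightedge on the fixture's plate, flush against the phone's free long edge and about midway along it, and let go of it. Then take the loupe carriage by its upright grip and slide it along the rail until its ball clicks into the notch of the click block, without running past the notch, and finish still gripping the carriage there, at rest in the notch, with the straightedge still flush. Leave the tape roll, suction cup, marker and tweezers alone.

Things in the scene. Friction and masses are not known exactly. Their poses are not given: they have to be found in the camera images.
- fixture: Fixed aluminium plate 180 x 320 x 8 mm. Origin on its underside, at desk height; y along the rail, x away from the robot, z up; the plate spans x -100 to +80, y -160 to +160 mm. A steel rail runs along y at x +55. A phone 68 (x) x 140 (y) x 7 mm is fixed on the plate, centred at x -15, y +45, its top 15 mm above the desk; steel pins 10 mm tall stand at its far edge and ends.
- phone_edge (a point): Foot of the phone's free long edge, at its middle: the face towards the robot, at fixture x -49, y +45 mm, on the plate's top (8 mm above the desk). The face runs along fixture y and looks to -x; 51 mm of bare plate lie before it.
- straightedge: Loose straightedge, about 0.15 kg: steel blade 14 mm thick (x), 120 mm long (y), 10 mm high, with an upright black grip block on its middle. Both long faces are alike; either may go against the phone. Origin at the centre of the underside, z up. It starts upright on the desk to the right of the fixture.
- straightedge_grip (a point): Centre of the straightedge's grip block, 25 mm above its underside. The block measures 12 mm (x) by 34 mm (y) and reaches from 10 to 40 mm above the underside, so fingers on it pass above the phone.
- carriage: Black loupe carriage, sliding only along fixture y (240 mm travel, about 1.5 N friction). Origin on the rail's centre line, 27 mm above the desk, midway along the carriage; axes as the fixture's. Under a housing 22 mm to its robot side a sprung steel ball, 10 mm across, points down, level with the origin along y. It starts near the rail's -y end and must go towards +y.
- carriage_grip (a point): Centre of the carriage's upright aluminium grip, 57 mm above the carriage's origin: 14 mm (fixture x) by 36 mm (fixture y), 34 mm tall. The column below it is 24 mm wide (x).
- lens (a point): Centre of the carriage's lens ring, 56 mm outer diameter, on an arm 104 mm to the robot's side (fixture -x) of the carriage's origin. It spans 58 to 66 mm above the desk and so passes above the straightedge on the plate, whose top is then at 48 mm.
- click_block: Fixed small grey block 12 x 34 mm on the plate, at the robot's side of the rail, turned like the fixture; at another place along the rail each time. Two round steel ridges cross its top 13 mm apart, with the notch between. Origin at the centre of its underside. The carriage is in the notch when both origins have the same fixture y.
- notch (a point): Middle of the notch. The ball meets the first ridge about 13 mm before it (fixture -y side) and crosses the crest 6.5 mm before it: sliding takes about 4 N more, which fades at the crest and becomes a pull into the notch. From there the second, equal ridge resists going on.
- tape_roll: Bystander: roll of tape, 68 mm across, 19 mm high, lying flat; origin at the centre of its underside.
- suction_cup: Bystander: suction lifter with a ring, 43 mm across, 37 mm high; origin at the centre of its underside.
- marker: Bystander: dark marker pen, 123 mm long, 11 mm thick, lying; origin at the centre of its underside.
- tweezers: Bystander: steel tweezers, 115 mm long, lying; origin at the centre of its underside.
Things that resemble listed ones, but are neither listed nor needed, are in the scene too. Of the things shaped like the straightedge, the steel one is meant.

How it is judged:
On the way:
1. the straightedge stands on the plate, flush against the phone's free long edge and about midway along it, let go, with the carriage still short of the notch (x of straightedge in the frame of fixture between -0.058 and -0.0545 m and y of straightedge in the frame of fixture between 0.02 and 0.07 m and z of straightedge in the frame of fixture below 0.0095 m and angle between the y axis of straightedge and the y axis of fixture, either way round below 0.03 rad and angle between straightedge's own z axis and vertical below 0.05 rad and contact force between the fingers and straightedge below 0.1 N and y of carriage in the frame of click_block below -0.015 m), for 0.3 s.
At the end, for the whole second after the job is handed in: The straightedge stands upright on the plate, untouched, within 2 mm of the phone's free long edge and 1.7 degrees of parallel to it, its middle within 25 mm of the phone's middle; the carriage rests (under 10 mm/s) within 3 mm of the notch and the fingers still grip it (over 2 N) (x of straightedge in the frame of fixture between -0.058 and -0.0545 m and y of straightedge in the frame of fixture between 0.02 and 0.07 m and z of straightedge in the frame of fixture below 0.0095 m and angle between the y axis of straightedge and the y axis of fixture, either way round below 0.03 rad and angle between straightedge's own z axis and vertical below 0.05 rad and contact force between the fingers and straightedge below 0.1 N and y of carriage in the frame of click_block between -0.003 and 0.003 m and linear speed of carriage below 0.01 m/s and contact force between the fingers and carriage above 2 N); the arm keeps its last pose, push and grip.
It fails at once if the carriage ran past the notch, over the second ridge (y of carriage in the frame of click_block above 0.01 m).
It fails at once if a bystander was moved by more than 20 mm (distance of any of tape_roll, suction_cup, marker, tweezers from where it was at the start of the episode above 0.02 m).
It also fails if it takes over 61 s, if anything falls off the work surface, if the arm or the gripper's body presses on something with over 40 N, if the wrist force passes 120 N, or if a joint passes its speed limit or range.

## Working session

There is one attempt and no reset: what is moved stays moved. The work goes in short steps, Python scripts to look and compute and a tool call to move; the robot and the scene stay as the last step left them, time stands still between calls to the robot, and variables do not carry over. Pictures are saved under pics/ and viewed, at most 10 in all, crops included, and the job is handed in when it is done.

Besides the shell and the picture viewer there is one more tool, called after ">>>" as a command line: name --pt "numbers of a row" for each row, then --argument value for the rest. step_arm: Moves the arm, as the interface text tells. Its arguments: {"type":"object","properties":{"commands":{"type":"array"},"grip_force":{"type":"number"}},"required":["commands"]}

```bash
mkdir -p pics; cat > h.py <<'E'
from cell import *
import numpy as np, cv2
def ray(name,u,v,m=None):
    m=m or camera_model(name); f=192/np.tan(np.radians(m['vfov']/2))
    W=np.array(m['world_to_cam']); d=np.array([(u-m['cx'])/f,-(v-m['cy'])/f,-1.])
    R=W[:3,:3]; return -R.T@W[:3,3], R.T@d
def at(name,u,v,z,m=None):
    o,d=ray(name,u,v,m); return o+d*(z-o[2])/d[2]
def px(name,p,m=None):
    m=m or camera_model(name); f=192/np.tan(np.radians(m['vfov']/2))
    q=np.array(m['world_to_cam'])@np.r_[p,1]; return m['cx']+f*q[0]/-q[2], m['cy']-f*q[1]/-q[2]
E
python3 - <<'E'
from h import *
for n in('top','side'):
    m=camera_model(n);print({k:(np.round(v,3).tolist()) if k=='world_to_cam' else v for k,v in m.items()})
    im=read_camera(n);cv2.imwrite(f'pics/{n}0.png',im[...,::-1])
    cv2.imwrite(f'pics/{n}0b.png',cv2.resize(im[...,::-1],(800,600),interpolation=cv2.INTER_CUBIC))
E
```

```text
{'vfov': 53.11423178286091, 'cx': 254.9809466312519, 'cy': 191.25928338439314, 'world_to_cam': [[-0.004, -1.0, -0.026, -0.064], [0.983, -0.008, 0.186, -0.51], [-0.186, -0.025, 0.982, -1.002], [0.0, 0.0, 0.0, 1.0]]}
{'vfov': 51.010085297709296, 'cx': 249.6358363177562, 'cy': 189.84182762112334, 'world_to_cam': [[-0.932, -0.362, 0.002, 0.447], [0.205, -0.523, 0.827, -0.2], [-0.299, 0.771, 0.562, -0.898], [0.0, 0.0, 0.0, 1.0]]}
```

View pics/top0b.png

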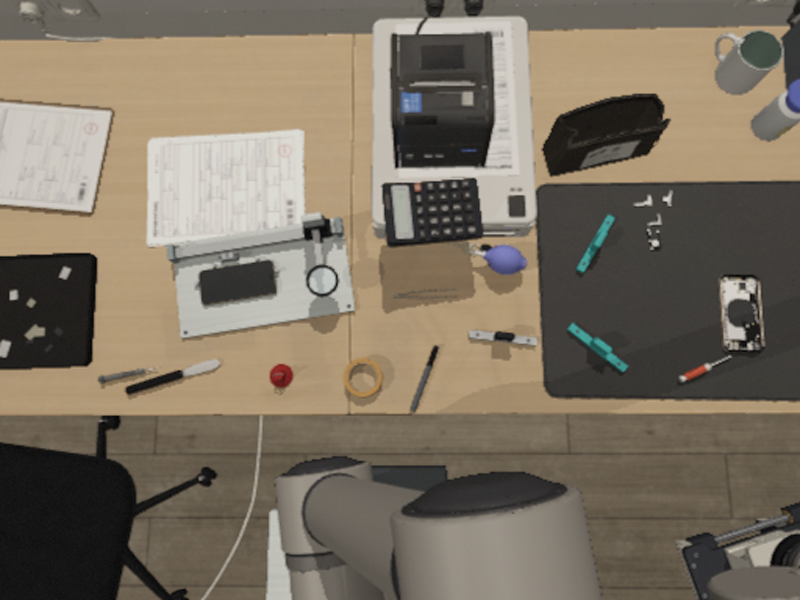

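View pics/side0b.png

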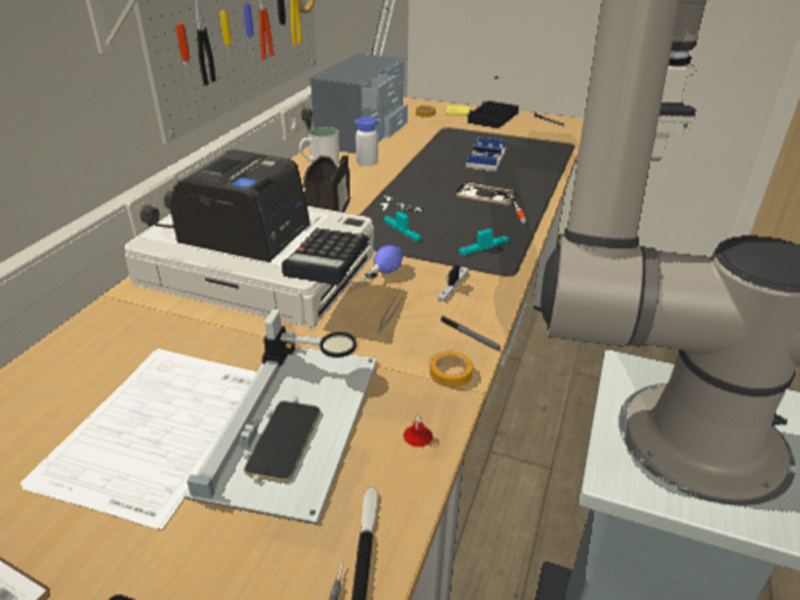

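The top view shows three straightedge-shaped things: the steel one with a black grip at (503,338), and teal ones at (596,243) and (598,348). The steel one fits. The fixture is at about (265,275), with the carriage at (320,230), the lens at (322,280) and the click block near (229,257). I'll enlarge both areas.

```bash
python3 - <<'E'
import cv2,numpy as np
im=cv2.imread('pics/top0.png')
a=cv2.resize(im[135:219,104:234],None,fx=6,fy=6,interpolation=cv2.INTER_CUBIC)  # 780x504
b=cv2.resize(im[204:228,296:350],None,fx=14,fy=14,interpolation=cv2.INTER_CUBIC) # 756x336
cv2.imwrite('pics/ca.png',a);cv2.imwrite('pics/cb.png',b)
E
```

```text
(no output)
```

View pics/ca.png

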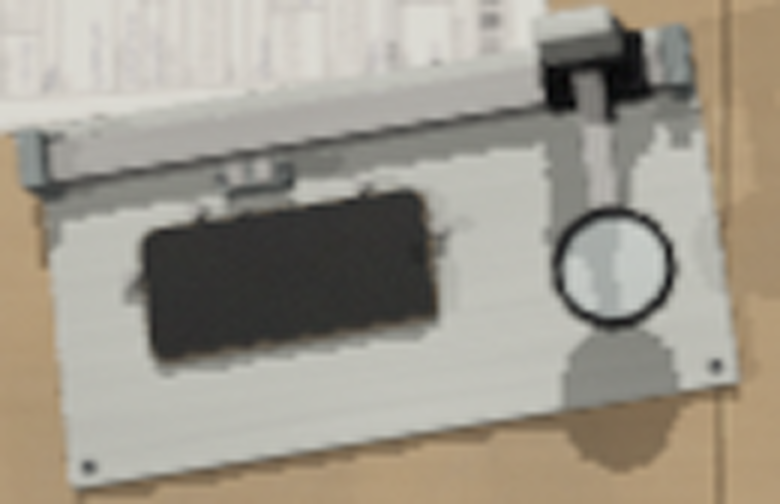

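View pics/cb.png

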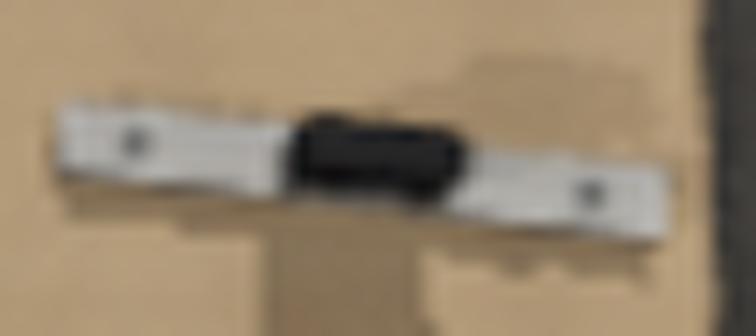

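Plate corners in the crop: (77,488) and (738,384). Phone corners: (145,235), (422,190), (437,318), (157,362). Click block: about (258,178). The second crop confirms a steel blade with a black grip, with its screw holes at (135,143) and (592,193).

```bash
cat >> h.py <<'E'
def fit(local,world):  # 2D rigid
    L=np.array(local);Wd=np.array(world)[:,:2];l0=L.mean(0);w0=Wd.mean(0)
    a=L-l0;b=Wd-w0
    th=np.arctan2((a[:,0]*b[:,1]-a[:,1]*b[:,0]).sum(),(a*b).sum());c,s=np.cos(th),np.sin(th)
    R=np.array([[c,-s],[s,c]]);t=w0-R@l0
    return th,R,t,(b-(R@a.T).T)
E
python3 - <<'E'
from h import *
A=lambda u,v,z:at('top',104-.5+(u+.5)/6,135-.5+(v+.5)/6,z)
B=lambda u,v,z:at('top',296-.5+(u+.5)/14,204-.5+(v+.5)/14,z)
ps=[(77,488,.008),(738,384,.008),(145,235,.015),(422,190,.015),(437,318,.015),(157,362,.015)]
loc=[(-.1,.16),(-.1,-.16),(.019,.115),(.019,-.025),(-.049,-.025),(-.049,.115)]
th,R,t,r=fit(loc,[A(*p) for p in ps])
print('fixture',t,th,'res mm',np.round(r*1000,1).tolist())
F=lambda p:R.T@(p[:2]-t)
for z in(.012,.016): print('block',F(A(258,178,z)))
print('lens',F(A(615,267,.062)),'gripTop',F(A(578,22,.101)))
print('edge mid world', R@[-.049,.045]+t,'target', R@[-.056,.045]+t)
h=[B(135,143,.01),B(592,193,.01)];print('SE ctr',(h[0]+h[1])/2,'yaw',np.arctan2(*(h[0]-h[1])[[1,0]])-np.pi/2)
e=[B(60,140,.01),B(665,200,.01)];print((e[0]+e[1])/2,np.linalg.norm(e[0]-e[1]))
print('SE griptop',B(375,150,.04))
for n,p in dict(tape=(363,378,.019),suc=(281,376,.02),mark=(425,378,.006),).items(): print(n,at('top',p[0]/1.5625,p[1]/1.5625,p[2]))
print(observe())
E
```

```text
fixture [0.57152928 0.18546193] 0.1517684868422269 res mm [[1.3, -2.3], [0.1, 2.4], [-2.7, -3.5], [-3.1, 2.5], [1.7, 3.5], [2.8, -2.6]]
block [0.03590779 0.05615765]
block [0.03466248 0.05505953]
lens [-0.04740566 -0.11409021] gripTop [ 0.05631341 -0.11714442]
edge mid world [0.51628913 0.22253652] target [0.50936959 0.22147822]
SE ctr [ 0.44660489 -0.25076605  0.01      ] yaw -0.11733976809770952
[ 0.4462121  -0.25049339  0.01      ] 0.12001690229548136
SE griptop [ 0.44637562 -0.24875391  0.04      ]
tape [ 0.37445605 -0.0034928   0.019     ]
suc [0.37864177 0.14102954 0.02      ]
mark [ 0.37461973 -0.11240776  0.006     ]
{'time': 0.1, 'qpos': array([-1.42602294e+00,  3.42633464e-01,  1.52488792e+00, -8.83200003e-06,
        1.27540077e+00, -1.46015375e-01]), 'qvel': array([ 1.98819267e-04, -9.02457309e-05, -2.08822553e-03,  2.20699519e-04,
       -4.42682851e-04, -5.77335608e-04]), 'joint_efforts': array([ 3.96477248e-03, -4.32003200e+01, -2.44694263e+01,  7.19867810e-02,
        5.26211236e-02, -3.66790596e-05]), 'tool_pos': array([ 0.15047732, -0.50257786,  0.20343636]), 'tool_rot': array([-3.14027606e+00, -1.85083489e-04,  2.90791214e-01]), 'contact_force': array([-0.32848492, -0.16996314,  0.53487492]), 'torque': array([ 0.00983269, -0.0338905 , -0.00739169]), 'grip_force': 0.0, 'opening': 0.09175095441827014}
```

>>> step_arm --pt "0.6 2.95 2.5 0 0 0 0.116" --pt "0.6 5.9 5.0 0 0 0 0.232" --pt "0.6 8.85 7.5 0 0 0 0.348" --pt "0.6 11.8 10 0 0 0 0.464" --pt "0.6 14.75 12.5 0 0 0 0.58"

```text
time: 0.52
tool_pos: [0.2989, -0.3764, 0.2038]
tool_rot: [-3.141, -0.0, 0.876]
contact_force: [-0.0, -0.6, 0.3]
opening: 0.0629
grip_force: 0.0
```

>>> step_arm --pt "0.6 2.95 2.5 -1 0 0 0.116" --pt "0.6 5.9 5.0 -2 0 0 0.232" --pt "0.6 8.85 7.5 -3 0 0 0.348" --pt "0.6 11.8 10 -4 0 0 0.464" --pt "0.6 14.8 12.6 -5 0 0 0.583"

```text
time: 0.93
tool_pos: [0.4471, -0.2504, 0.1534]
tool_rot: [-3.141, -0.0, 1.459]
contact_force: [0.4, -0.2, 0.9]
opening: 0.0555
grip_force: 0.0
```

>>> step_arm --pt "0.6 0 0 0 0 0 0" --pt "0.6 0 0 0 0 0 0" --pt "0.6 0 0 0 0 0 0"

```text
time: 1.18
tool_pos: [0.4458, -0.2519, 0.1538]
tool_rot: [-3.141, -0.0, 1.454]
contact_force: [-0.8, -0.7, -0.2]
opening: 0.0551
grip_force: 0.0
```

```bash
cat > w.py <<'E'
import sys,pickle
from h import *
n=sys.argv[1]; s=observe(); m=camera_model('wrist'); im=read_camera('wrist')
pickle.dump((s,m),open(f'pics/{n}.pkl','wb'))
cv2.imwrite(f'pics/{n}.png',cv2.resize(im[...,::-1],(768,576),interpolation=cv2.INTER_CUBIC))
print(s['time'],s['tool_pos'],s['tool_rot'],s['opening'],s['contact_force'])
E
python3 w.py w1
```

```text
1.1833 [ 0.44579983 -0.25192615  0.15380004] [-3.14081695e+00 -5.96240653e-06  1.45371075e+00] 0.05506060224232917 [-0.80448934 -0.7273469  -0.19938216]
```

View pics/w1.png

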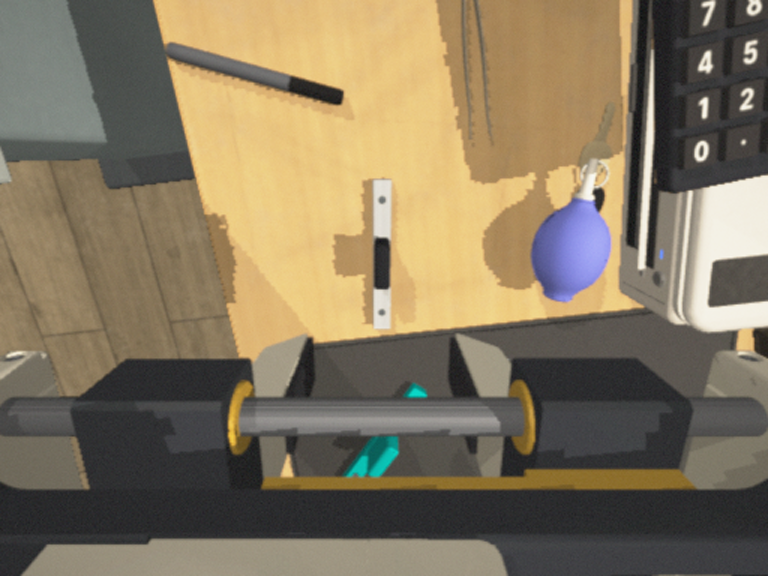

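The wrist view shows the steel straightedge upright, its holes at (381.5,200) and (381.5,312) and its grip at (382,263).

```bash
python3 - <<'E'
from h import *
import pickle
s,m=pickle.load(open('pics/w1.pkl','rb'))
P=lambda u,v,z:at('wrist',(u+.5)/1.5-.5,(v+.5)/1.5-.5,z,m)
a,b=P(381.5,200,.01),P(381.5,312,.01)
print((a+b)/2,np.arctan2(*(a-b)[[1,0]])-np.pi/2,np.linalg.norm(a-b)); print(P(382,263,.04))
E
```

```text
[ 0.44620662 -0.25106878  0.01      ] -0.11502357691042664 0.08990151112785931
[ 0.44699626 -0.24727151  0.04      ]
```

>>> step_arm --pt "0.6 0.06 0.1 -3.5 0 0 0" --pt "0.6 0.06 0.1 -7 0 0 0" --pt "0.6 0.06 0.1 -10.5 0 0 0" --pt "0.6 0.06 0.1 -12.7 0 0 0" --pt "0.6 0.06 0.1 -13.95 0 0 0" --grip_force 25

```text
time: 1.65
tool_pos: [0.4443, -0.2515, 0.0121]
tool_rot: [-3.138, -0.002, 1.45]
contact_force: [-0.5, 0.5, 0.2]
opening: 0.0549
grip_force: 0.0
```

>>> step_arm --pt "0.6 0 0 0 0 0 0" --pt "0 0 0 0 0 0 0" --pt "0 0 0 0 0 0 0" --pt "0 0 0 0 0 0 0" --pt "0 0 0 0 0 0 0"

```text
time: 2.07
tool_pos: [0.4472, -0.2517, 0.0158]
tool_rot: [3.139, 0.001, 1.453]
contact_force: [0.7, 0.3, -0.2]
opening: 0.0329
grip_force: 0.0
```

>>> step_arm --pt "0 0 0 0 0 0 0" --pt "0 0 0 0 0 0 0" --pt "0 0 0 0 0 0 0"

```text
time: 2.32
tool_pos: [0.4468, -0.251, 0.0149]
tool_rot: [3.141, 0.0, 1.454]
contact_force: [0.0, 0.2, 0.6]
opening: 0.0131
grip_force: 0.2
```

>>> step_arm --pt "0 0 0 0 0 0 0" --pt "0 0 0 0 0 0 0" --pt "0 0 0 3 0 0 0" --pt "0 0 0 6 0 0 0" --pt "0 0 0 9 0 0 0"

```text
time: 2.73
tool_pos: [0.446, -0.2504, 0.1049]
tool_rot: [-3.14, -0.001, 1.454]
contact_force: [0.6, -0.7, -2.4]
opening: 0.0111
grip_force: 25.0
```

>>> step_arm --pt "0 0.2 2 1 0 0 0.02" --pt "0 0.5 5.5 1 0 0 0.04" --pt "0 0.8 9 1 0 0 0.06" --pt "0 1.1 12.5 1 0 0 0.08" --pt "0 1.5 16 1 0 0 0.1"

```text
time: 3.15
tool_pos: [0.4611, -0.0894, 0.1144]
tool_rot: [-3.141, -0.0, 1.554]
contact_force: [1.1, 0.3, -2.0]
opening: 0.0108
grip_force: 25.0
```

>>> step_arm --pt "0 0.3 3.5 0 0 0 0.02" --pt "0 0.6 7 0 0 0 0.04" --pt "0 0.9 10.5 0 0 0 0.06" --pt "0 1.2 14 0 0 0 0.08" --pt "0 1.5 17.5 0 0 0 0.1"

```text
time: 3.57
tool_pos: [0.4762, 0.0858, 0.1143]
tool_rot: [-3.141, -0.0, 1.655]
contact_force: [0.7, -0.6, -1.3]
opening: 0.0108
grip_force: 25.0
```

>>> step_arm --pt "0 0.4 3.5 0 0 0 0.02" --pt "0 0.8 7 0 0 0 0.04" --pt "0 1.2 10.5 0 0 0 0.06" --pt "0 1.4 13.4 0 0 0 0.069" --pt "0 1.4 13.4 0 0 0 0.069"

```text
time: 3.98
tool_pos: [0.4904, 0.2228, 0.1141]
tool_rot: [3.141, -0.002, 1.727]
contact_force: [-0.8, -0.2, -1.5]
opening: 0.011
grip_force: 25.0
```

>>> step_arm --pt "0 0 0 -2 0 0 0" --pt "0 0 0 -4 0 0 0" --pt "0 0 0 -4 0 0 0" --pt "0 0 0 -4 0 0 0"

```text
time: 4.32
tool_pos: [0.4897, 0.2174, 0.0737]
tool_rot: [-3.138, 0.0, 1.723]
contact_force: [-0.5, -0.8, -1.7]
opening: 0.0111
grip_force: 25.0
```

```bash
python3 w.py w2
```

```text
4.3167 [0.48966698 0.21739235 0.07370596] [-3.13845631e+00  4.90049511e-04  1.72254589e+00] 0.011076786044905284 [-0.47804637 -0.84409374 -1.6650717 ]
```

View pics/w2.png

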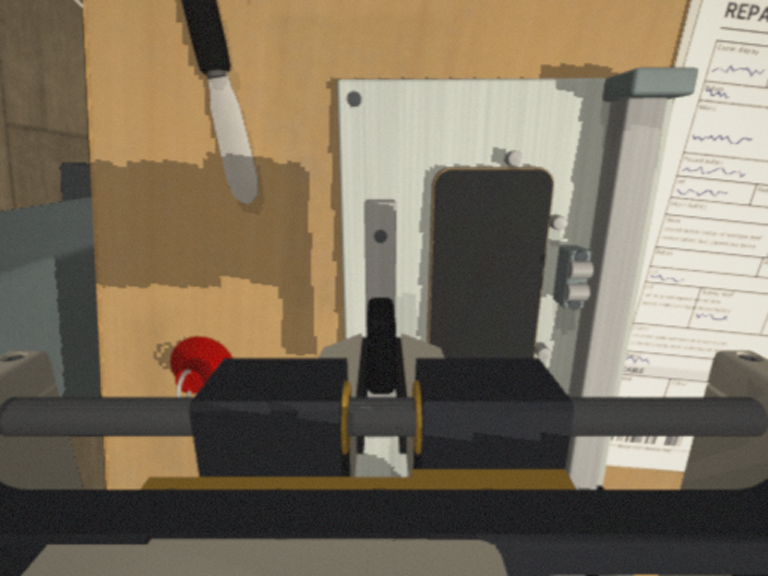

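The wrist view shows the blade's far end at (380,200) over bare plate. The plate corner is at (340,80), and the phone's top-left and top-right corners are at (432,168) and (553,168), with its free edge at about x 430 at row 350. The click block's ridges are at (581,270) and (578,292).

```bash
python3 - <<'E'
from h import *
import pickle
s,m=pickle.load(open('pics/w2.pkl','rb'))
P=lambda u,v,z:at('wrist',(u+.5)/1.5-.5,(v+.5)/1.5-.5,z,m)
c=P(340,80,.008);ec=P(346,310,.008)
e1,e2=P(432,190,.015),P(429.5,345,.015); tl,tr=P(432,168,.015),P(553,168,.015)
yaw=lambda a,b:np.arctan2(*(a-b)[[1,0]])-np.pi/2
print('yaw plate',yaw(c,ec),'phone',yaw(e1,e2), 'width',np.linalg.norm(tl-tr))
b1,b2=P(380.5,200,.07),P(380.5,236,.07);print('blade yaw',yaw(b1,b2),s['tool_rot'][2]-np.pi/2)
wl,wr=P(366,215,.069),P(396,215,.069);print('blade w',np.linalg.norm(wl-wr))
for th in(.1518,yaw(e1,e2)):
    R=np.array([[np.cos(th),-np.sin(th)],[np.sin(th),np.cos(th)]])
    L=lambda p:R.T@p[:2]
    o=np.array([ (L(e1)[0]+L(e2)[0])/2+.049, (L(c)[1]-.16+L(tl)[1]-.115)/2]); print(th,'o parts',L(e1)[0]+.049,L(e2)[0]+.049,L(c)[0]+.1,L(tr)[0]-.019,L(c)[1]-.16,L(tl)[1]-.115)
    print('fixture',R@o,'tool in fix',L(s['tool_pos'])-o, 'blade mid',L((wl+wr)/2)-o)
    for z in(.014,.018,.022): print(z,L(P(579.5,281,z))-o,L(P(581,270,z))-o,L(P(578,292,z))-o)
E
```

```text
yaw plate 0.15341408355440866 phone 0.17260414472637153 width 0.06552366222687943
blade yaw 0.15308474837951636 0.15174956724033883
blade w 0.013019205524490566
0.1518 o parts 0.5936388659819137 0.5955839254687412 0.5948485017945897 0.5907269872721743 0.09733478588905878 0.09791299951314335
fixture [0.5730112  0.18641702] tool in fix [-0.07770178  0.04322225] blade mid [-0.07784833  0.09747967]
0.014 [0.03889548 0.05121737] [0.03882953 0.05792858] [0.03896251 0.04439751]
0.018 [0.03696586 0.052423  ] [0.03690099 0.05902272] [0.03703177 0.04571642]
0.022 [0.03503623 0.05362862] [0.03497246 0.06011686] [0.03510103 0.04703533]
0.17260414472637153 o parts 0.597707100886421 0.5977071008864211 0.6000946613146005 0.5950267091616016 0.08698494181134339 0.0865460551040106
fixture [0.57392385 0.18813146] tool in fix [-0.07797938  0.04329708] blade mid [-0.07699719  0.0975458 ]
0.014 [0.03875898 0.04886494] [0.03883265 0.05557606] [0.03868412 0.04204515]
0.018 [0.03685485 0.05011045] [0.03692729 0.05671009] [0.03678123 0.04340395]
0.022 [0.03495072 0.05135595] [0.03502194 0.05784411] [0.03487835 0.04476274]
```

>>> step_arm --pt "0 0 0 -2 0 0 0" --pt "0 0 0 -4 0 0 0" --pt "0 0 0 -4.5 0 0 0" --pt "0 0 0 -4.8 0 0 0" --pt "0 0 0 -5.0 0 0 0"

```text
time: 4.78
tool_pos: [0.4914, 0.218, 0.0254]
tool_rot: [3.14, -0.0, 1.722]
contact_force: [-0.3, -0.0, -1.7]
opening: 0.0106
grip_force: 25.0
```

>>> step_arm --pt "0 0.3 0.05 0 0 0 0" --pt "0 0.7 0.1 0 0 0 0" --pt "0 1.1 0.17 0 0 0 0" --pt "0 1.4 0.21 0 0 0 0" --pt "0 1.7 0.26 0 0 0 0"

```text
time: 5.2
tool_pos: [0.5084, 0.2208, 0.025]
tool_rot: [3.141, -0.0, 1.723]
contact_force: [0.2, -0.1, -0.7]
opening: 0.0111
grip_force: 25.0
```

>>> step_arm --pt "0 0 0 0 0 0 0" --pt "0 0 0 0 0 0 0" --pt "0 0 0 0 0 0 0" --pt "0 0 0 0 0 0 0" --pt "0 0 0 0 0 0 0"

```text
time: 5.62
tool_pos: [0.5074, 0.2206, 0.0245]
tool_rot: [-3.141, 0.0, 1.723]
contact_force: [-0.2, 0.4, -1.9]
opening: 0.0114
grip_force: 25.0
```

>>> step_arm --pt "0 0.1 0.015 -0.03 0 0 0" --pt "0 0.2 0.03 -0.06 0 0 0" --pt "0 0.3 0.045 -0.08 0 0 0" --pt "0 0.4 0.06 -0.08 0 0 0" --pt "0 0.4 0.06 -0.08 0 0 0"

```text
time: 6.03
tool_pos: [0.5113, 0.2211, 0.0236]
tool_rot: [-3.141, 0.0, 1.723]
contact_force: [-1.2, -0.5, -1.7]
opening: 0.011
grip_force: 25.1
```

>>> step_arm --pt "0 0 0 0 0 0 0" --pt "0 0 0 0 0 0 0" --pt "0 0 0 0 0 0 0"

```text
time: 6.28
tool_pos: [0.5114, 0.2211, 0.0236]
tool_rot: [-3.141, 0.0, 1.723]
contact_force: [-1.3, -0.4, -2.7]
opening: 0.0109
grip_force: 25.1
```

>>> step_arm --pt "0 0.05 0.008 0 0 0 0" --pt "0 0.1 0.015 0 0 0 0" --pt "0 0.15 0.023 0 0 0 0" --pt "0 0.15 0.023 0 0 0 0" --pt "0 0.15 0.023 0 0 0 0"

```text
time: 6.7
tool_pos: [0.5124, 0.2214, 0.0237]
tool_rot: [-3.14, 0.0, 1.723]
contact_force: [-4.7, -0.2, 1.8]
opening: 0.0109
grip_force: 25.4
```

>>> step_arm --pt "0 0.1 0.015 -0.03 0 0 0" --pt "0 0.1 0.015 -0.06 0 0 0" --pt "0 0.1 0.015 -0.1 0 0 0" --pt "0 0.1 0.015 -0.1 0 0 0"

```text
time: 7.03
tool_pos: [0.513, 0.2215, 0.0231]
tool_rot: [-3.139, 0.0, 1.723]
contact_force: [-6.9, -2.1, 7.7]
opening: 0.011
grip_force: 25.9
```

>>> step_arm --pt "0 0 0 0 0 0 0" --pt "0 0 0 0 0 0 0" --grip_force 4

```text
time: 7.2
tool_pos: [0.515, 0.2218, 0.0233]
tool_rot: [3.139, -0.0, 1.723]
contact_force: [-3.3, -0.1, 4.2]
opening: 0.0121
grip_force: 4.4
```

>>> step_arm --pt "0.3 0 0 0 0 0 0" --pt "0.3 0 0 0 0 0 0" --pt "0.3 0 0 0 0 0 0" --pt "0.3 0 0 0 0 0 0"

```text
time: 7.53
tool_pos: [0.5146, 0.2216, 0.0227]
tool_rot: [3.141, -0.0, 1.723]
contact_force: [0.0, -0.3, 0.6]
opening: 0.0273
grip_force: 0.0
```

```bash
python3 w.py w3
```

```text
7.5333 [0.51461093 0.22164554 0.0226769 ] [ 3.14072862e+00 -5.14494498e-05  1.72269852e+00] 0.027322137955909535 [ 0.03937067 -0.25123024  0.5657405 ]
```

View pics/w3.png

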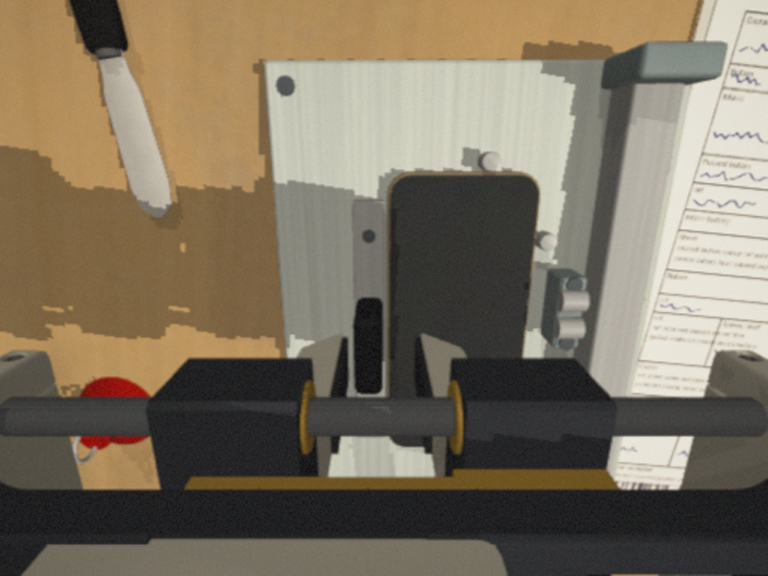

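The blade lies against the phone's edge, with the blade's right side at about x 384 and the phone's at about 388. The ridges are at (572,300) and (570,329). I'll check the gap numerically and fix the notch position.

```bash
python3 - <<'E'
from h import *
import pickle
s,m=pickle.load(open('pics/w3.pkl','rb'))
im=cv2.imread('pics/w3.png',0)
for v in range(205,300,15): print(v,im[v-1:v+2,345:400:2].mean(0).astype(int).tolist())
P=lambda u,v,z:at('wrist',(u+.5)/1.5-.5,(v+.5)/1.5-.5,z,m)
th=.1525;R=np.array([[np.cos(th),-np.sin(th)],[np.sin(th),np.cos(th)]]);L=lambda p:R.T@p[:2]
c,tl=P(264,62,.008),P(388,173,.015)
o=np.array([L(c)[0]+.1,(L(c)[1]-.16+L(tl)[1]-.115)/2]);print('fix',R@o,L(c)-[-.1,.16],L(tl)-[-.049,.115])
print('hole',L(P(368.5,236,.018))-o,'blade R',L(P(384,236,.018))-o,'phone L',L(P(388,236,.015))-o)
for z in(.018,.022,.026): print(z,L(P(571,314.5,z))-o,L(P(572,300,z))-o,L(P(570,329,z))-o)
print('tool',L(s['tool_pos'])-o)
g=R@(o+[.055,-.117]);print('carr world',g)
E
```

```text
205 [134, 136, 137, 125, 111, 113, 116, 115, 115, 118, 115, 114, 113, 113, 112, 114, 115, 116, 117, 126, 126, 99, 77, 53, 46, 50, 53, 50]
220 [135, 135, 137, 129, 111, 114, 114, 116, 116, 116, 117, 114, 111, 112, 113, 114, 112, 116, 112, 110, 107, 91, 67, 41, 37, 36, 50, 48]
235 [135, 136, 136, 135, 120, 114, 112, 113, 103, 67, 58, 59, 61, 58, 59, 90, 113, 114, 115, 108, 109, 90, 65, 42, 37, 44, 51, 49]
250 [136, 135, 137, 136, 118, 111, 114, 115, 114, 116, 117, 116, 113, 110, 110, 114, 113, 114, 115, 108, 106, 90, 68, 42, 36, 38, 37, 45]
265 [136, 137, 134, 135, 119, 112, 114, 114, 114, 117, 115, 115, 110, 113, 111, 112, 112, 113, 112, 107, 107, 93, 61, 40, 35, 35, 43, 49]
280 [137, 135, 134, 136, 115, 108, 114, 113, 114, 115, 115, 115, 114, 110, 112, 110, 113, 113, 114, 106, 107, 89, 62, 36, 35, 41, 49, 50]
295 [136, 136, 136, 137, 120, 113, 112, 113, 111, 113, 114, 113, 111, 107, 107, 108, 109, 112, 112, 107, 106, 90, 66, 37, 37, 47, 50, 50]
fix [0.57211032 0.18629821] [0.59377112 0.09675032] [0.59417588 0.09770381]
hole [-0.05707332  0.08873227] blade R [-0.05024581  0.08873929] phone L [-0.04843134  0.08816918]
0.018 [0.03711792 0.05178699] [0.03662143 0.05895231] [0.03762529 0.04446472]
0.022 [0.03520562 0.05334489] [0.03471982 0.06035599] [0.03570207 0.04618021]
0.026 [0.03329332 0.05490278] [0.03281821 0.06175968] [0.03377885 0.0478957 ]
tool [-0.05146248  0.0436718 ]
carr world [0.64424544 0.0790111 ]
```

The gap is uniform along the blade, so it's flush, and its middle is at fixture y ≈ 0.044. Next I go up and over to the carriage grip.

>>> step_arm --pt "0.3 0 0 1 0 0 0" --pt "0.3 0 0 3 0 0 0" --pt "0.3 0 0 7 0 0 0" --pt "0.5 0 0 11 0 0 0" --pt "0.6 0 0 15 0 0 0"

```text
time: 8.0
tool_pos: [0.5138, 0.2215, 0.1751]
tool_rot: [-3.142, 0.0, 1.723]
contact_force: [1.4, 0.6, 0.5]
opening: 0.0365
grip_force: 0.0
```

>>> step_arm --pt "0.6 2.6 -2.8 0 0 0 0" --pt "0.6 5.2 -5.6 0 0 0 0" --pt "0.6 7.8 -8.4 0 0 0 0" --pt "0.6 9.5 -9.8 0 0 0 0" --pt "0.6 9.5 -9.8 0 0 0 0"

```text
time: 8.42
tool_pos: [0.6121, 0.1198, 0.1732]
tool_rot: [3.139, 0.001, 1.719]
contact_force: [-1.4, -0.4, 0.5]
opening: 0.0552
grip_force: 0.0
```

>>> step_arm --pt "0.6 0 0 0 0 0 0" --pt "0.6 0 0 0 0 0 0"

```text
time: 8.58
tool_pos: [0.6086, 0.1241, 0.173]
tool_rot: [-3.141, -0.0, 1.723]
contact_force: [-0.2, -0.1, -0.8]
opening: 0.0549
grip_force: 0.0
```

```bash
python3 w.py w4; python3 - <<'E'
from h import *
im=read_camera('top');cv2.imwrite('pics/t4.png',cv2.resize(im[135:219,104:234,::-1],None,fx=6,fy=6,interpolation=cv2.INTER_CUBIC))
E
```

```text
8.5833 [0.60857564 0.12407191 0.17300425] [-3.14131656e+00 -4.13474452e-04  1.72282384e+00] 0.0548860797069976 [-0.23997934 -0.08751224 -0.79914539]
```

View pics/w4.png

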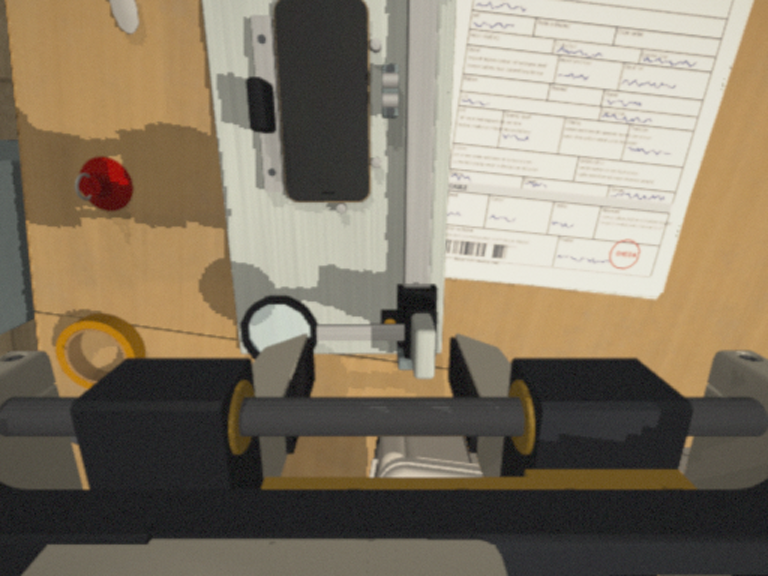

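The wrist view shows the straightedge still flush. The lens centre is at (279,331), the carriage grip's top at about (424,360), and the ridges at (390,76) and (390,99).

```bash
python3 - <<'E'
from h import *
import pickle
s,m=pickle.load(open('pics/w4.pkl','rb'))
P=lambda u,v,z:at('wrist',(u+.5)/1.5-.5,(v+.5)/1.5-.5,z,m)
th=.1525;R=np.array([[np.cos(th),-np.sin(th)],[np.sin(th),np.cos(th)]])
o=np.array([.5722,.1863]);L=lambda p:R.T@(p[:2]-o)
print('lens',L(P(279,331,.062)),'gripfar',L(P(424,378,.101)),'gripnear',L(P(424,345,.101)),L(P(414,360,.101)),L(P(434,360,.101)))
print('ridges',L(P(390,76,.022)),L(P(390,99,.022)),'tool',L(s['tool_pos']))
print('phone corner',L(P(285,202,.015)),'vs -.049,-.025')
for y in(-.115,-.113):
  w=R@[.055,y]+o;print(w,(w-s['tool_pos'][:2])*100)
E
```

```text
lens [-0.04926438 -0.11361649] gripfar [ 0.05513906 -0.13048935] gripnear [ 0.05438706 -0.10639015] [ 0.04815042 -0.11720169] [ 0.06129776 -0.11718248]
ridges [0.03255382 0.06465757] [0.03266656 0.04965122] tool [ 0.02650044 -0.06703171]
phone corner [-0.04906697 -0.02426585] vs -.049,-.025
[0.64403129 0.08098967] [ 3.54556519 -4.30822348]
[0.64372748 0.08296646] [ 3.51518327 -4.1105446 ]
```

>>> step_arm --pt "0.6 1.8 -2.1 0 0 0 0" --pt "0.6 3.5 -4.2 0 0 0 0" --pt "0.6 3.5 -4.2 0 0 0 0" --pt "0.6 3.5 -4.2 -2 0 0 0" --pt "0.6 3.5 -4.2 -4 0 0 0"

```text
time: 9.1
tool_pos: [0.6445, 0.0825, 0.1338]
tool_rot: [3.138, 0.0, 1.723]
contact_force: [0.4, 1.2, -0.4]
opening: 0.0552
grip_force: 0.0
```

>>> step_arm --pt "0.6 0 0 -2.5 0 0 0" --pt "0.6 0 0 -4.5 0 0 0" --pt "0.6 0 0 -5.6 0 0 0" --pt "0.6 0 0 -6 0 0 0" --pt "0.6 0 0 -6 0 0 0"

```text
time: 9.52
tool_pos: [0.6436, 0.0824, 0.0724]
tool_rot: [-3.14, -0.0, 1.724]
contact_force: [0.8, -0.6, 1.2]
opening: 0.055
grip_force: 0.0
```

>>> step_arm --pt "0.2 0 0 0 0 0 0" --pt "0.2 0 0 0 0 0 0" --pt "0.2 0 0 0 0 0 0" --pt "0 0 0 0 0 0 0" --pt "0 0 0 0 0 0 0" --grip_force 20

```text
time: 9.93
tool_pos: [0.6445, 0.0816, 0.0734]
tool_rot: [3.14, 0.0, 1.723]
contact_force: [-0.4, 0.2, -0.5]
opening: 0.0261
grip_force: 0.0
```

>>> step_arm --pt "0 0 0 0 0 0 0" --pt "0 0 0 0 0 0 0" --pt "0 0 0 0 0 0 0" --pt "0 0 0 0 0 0 0"

```text
time: 10.27
tool_pos: [0.6438, 0.0815, 0.0729]
tool_rot: [-3.141, 0.0, 1.723]
contact_force: [-2.5, -1.1, 3.1]
opening: 0.0135
grip_force: 20.0
```

>>> step_arm --pt "0 -0.15 1.0 0 0 0 0" --pt "0 -0.34 2.2 0 0 0 0" --pt "0 -0.53 3.5 0 0 0 0" --pt "0 -0.73 4.8 0 0 0 0" --pt "0 -0.91 6.0 0 0 0 0"

```text
time: 10.68
tool_pos: [0.6343, 0.1434, 0.0729]
tool_rot: [-3.141, -0.0, 1.724]
contact_force: [-4.2, -3.7, 4.6]
opening: 0.0133
grip_force: 20.0
```

>>> step_arm --pt "0 -0.18 1.2 0 0 0 0" --pt "0 -0.37 2.4 0 0 0 0" --pt "0 -0.55 3.6 0 0 0 0" --pt "0 -0.72 4.7 0 0 0 0" --pt "0 -0.84 5.5 0 0 0 0"

```text
time: 11.1
tool_pos: [0.6256, 0.199, 0.0729]
tool_rot: [-3.141, -0.0, 1.724]
contact_force: [-4.7, -3.0, 6.1]
opening: 0.0137
grip_force: 20.0
```

>>> step_arm --pt "0 -0.08 0.5 0 0 0 0" --pt "0 -0.15 1.0 0 0 0 0" --pt "0 -0.23 1.5 0 0 0 0" --pt "0 -0.27 1.8 0 0 0 0" --pt "0 -0.27 1.8 0 0 0 0"

```text
time: 11.52
tool_pos: [0.6228, 0.217, 0.0729]
tool_rot: [-3.141, -0.001, 1.724]
contact_force: [-5.2, -0.7, 5.9]
opening: 0.0137
grip_force: 20.0
```

```bash
python3 w.py w5;python3 - <<'E'
from h import *
im=read_camera('top');cv2.imwrite('pics/t5.png',cv2.resize(im[135:219,104:234,::-1],None,fx=6,fy=6,interpolation=cv2.INTER_CUBIC))
E
```

```text
11.5167 [0.62278529 0.21700723 0.07286358] [-3.14065758e+00 -1.10812199e-03  1.72447354e+00] 0.013671307688826247 [-5.18676853 -0.67591044  5.93249004]
```

View pics/w5.png

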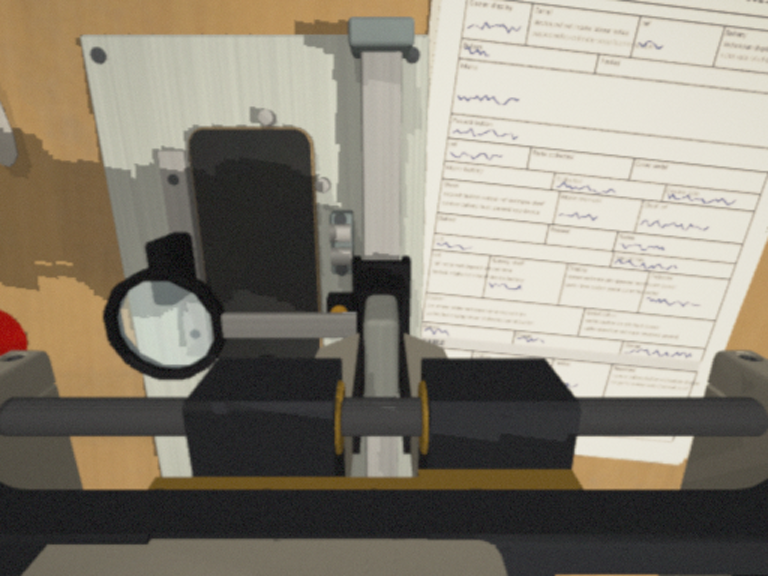

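```bash
python3 - <<'E'
from h import *
import pickle
s,m=pickle.load(open('pics/w5.pkl','rb'))
P=lambda u,v,z:at('wrist',(u+.5)/1.5-.5,(v+.5)/1.5-.5,z,m)
th=.1525;R=np.array([[np.cos(th),-np.sin(th)],[np.sin(th),np.cos(th)]])
o=np.array([.5722,.1863]);L=lambda p:R.T@(p[:2]-o)
print('lens',L(P(164,325,.062)),'ridges',[L(P(341,v,.022)) for v in(235,259)],'block ends',[L(P(340,v,.016)) for v in(211,274)])
print('corner',L(P(82,37,.008)),'tl phone',L(P(190,128,.015)),'tool',L(s['tool_pos']))
E
```

```text
lens [-0.05079     0.02247613] ridges [array([0.03250113, 0.05943007]), array([0.03216247, 0.04586925])] block ends [array([0.03171084, 0.07175356]), array([0.03077906, 0.03545254])]
corner [-0.09885685  0.15882017] tl phone [-0.04629517  0.11483742] tool [0.05466294 0.02266646]
```

>>> step_arm --pt "0 -0.06 0.4 0 0 0 0" --pt "0 -0.11 0.75 0 0 0 0" --pt "0 -0.17 1.1 0 0 0 0" --pt "0 -0.2 1.3 0 0 0 0" --pt "0 -0.23 1.5 0 0 0 0"

```text
time: 12.03
tool_pos: [0.6206, 0.2312, 0.0729]
tool_rot: [-3.141, -0.0, 1.724]
contact_force: [-4.8, -2.3, 5.0]
opening: 0.0134
grip_force: 20.0
```

>>> step_arm --pt "0 -0.015 0.1 0 0 0 0" --pt "0 -0.03 0.2 0 0 0 0" --pt "0 -0.03 0.2 0 0 0 0"

```text
time: 12.28
tool_pos: [0.6203, 0.2333, 0.0729]
tool_rot: [-3.141, -0.001, 1.724]
contact_force: [-5.6, -2.5, 6.0]
opening: 0.0138
grip_force: 20.0
```

>>> step_arm --pt "0 -0.015 0.1 0 0 0 0" --pt "0 -0.03 0.2 0 0 0 0" --pt "0 -0.03 0.2 0 0 0 0"

```text
time: 12.53
tool_pos: [0.62, 0.2352, 0.0729]
tool_rot: [-3.141, -0.001, 1.724]
contact_force: [-5.0, -2.3, 5.7]
opening: 0.0137
grip_force: 20.0
```

>>> step_arm --pt "0 -0.015 0.1 0 0 0 0" --pt "0 -0.03 0.2 0 0 0 0" --pt "0 -0.03 0.2 0 0 0 0"

```text
time: 12.78
tool_pos: [0.6198, 0.2364, 0.0729]
tool_rot: [-3.14, 0.001, 1.724]
contact_force: [-5.7, -4.6, 6.1]
opening: 0.0135
grip_force: 20.0
```

>>> step_arm --pt "0 -0.015 0.1 0 0 0 0" --pt "0 -0.03 0.2 0 0 0 0" --pt "0 -0.03 0.2 0 0 0 0"

```text
time: 13.03
tool_pos: [0.6195, 0.2382, 0.0729]
tool_rot: [-3.14, 0.001, 1.724]
contact_force: [-4.7, -4.7, 4.7]
opening: 0.0136
grip_force: 20.0
```

>>> step_arm --pt "0 -0.015 0.1 0 0 0 0" --pt "0 -0.03 0.2 0 0 0 0" --pt "0 -0.03 0.2 0 0 0 0"

```text
time: 13.28
tool_pos: [0.6191, 0.2407, 0.0729]
tool_rot: [-3.14, -0.0, 1.724]
contact_force: [-6.7, -3.3, 5.8]
opening: 0.0136
grip_force: 20.0
```

>>> step_arm --pt "0 -0.015 0.1 0 0 0 0" --pt "0 -0.03 0.2 0 0 0 0" --pt "0 -0.03 0.2 0 0 0 0"

```text
time: 13.53
tool_pos: [0.6187, 0.2433, 0.0729]
tool_rot: [-3.141, -0.001, 1.724]
contact_force: [-5.0, -1.3, 5.2]
opening: 0.0138
grip_force: 20.0
```

>>> step_arm --pt "0 -0.015 0.1 0 0 0 0" --pt "0 -0.015 0.1 0 0 0 0" --pt "0 -0.015 0.1 0 0 0 0"

```text
time: 13.78
tool_pos: [0.6185, 0.2447, 0.0729]
tool_rot: [-3.141, -0.001, 1.724]
contact_force: [-5.0, -0.4, 5.4]
opening: 0.0138
grip_force: 20.0
```

>>> step_arm --pt "0 -0.015 0.1 0 0 0 0" --pt "0 -0.023 0.15 0 0 0 0" --pt "0 -0.023 0.15 0 0 0 0"

```text
time: 14.03
tool_pos: [0.6182, 0.2465, 0.0729]
tool_rot: [-3.141, -0.002, 1.724]
contact_force: [-5.5, 1.3, 5.5]
opening: 0.0139
grip_force: 20.0
```

>>> step_arm --pt "0 -0.015 0.1 0 0 0 0" --pt "0 -0.015 0.1 0 0 0 0" --pt "0 -0.015 0.1 0 0 0 0"

```text
time: 14.28
tool_pos: [0.618, 0.2478, 0.0729]
tool_rot: [-3.141, -0.002, 1.724]
contact_force: [-5.6, 1.2, 5.7]
opening: 0.0135
grip_force: 20.0
```

>>> step_arm --pt "0 -0.015 0.1 0 0 0 0" --pt "0 -0.015 0.1 0 0 0 0" --pt "0 -0.015 0.1 0 0 0 0"

```text
time: 14.53
tool_pos: [0.618, 0.2483, 0.0729]
tool_rot: [-3.141, -0.001, 1.724]
contact_force: [-5.1, 0.6, 5.3]
opening: 0.0133
grip_force: 20.0
```

>>> step_arm --pt "0 -0.008 0.05 0 0 0 0" --pt "0 -0.008 0.05 0 0 0 0" --pt "0 -0.008 0.05 0 0 0 0"

```text
time: 14.78
tool_pos: [0.6179, 0.2484, 0.0729]
tool_rot: [-3.141, -0.001, 1.724]
contact_force: [-4.7, -1.0, 5.7]
opening: 0.0138
grip_force: 20.0
```

```bash
python3 w.py w6; python3 - <<'E'
import cv2
im=cv2.imread('pics/w6.png');cv2.imwrite('pics/w6c.png',cv2.resize(im[20:400,60:460],(780,600*741//600)) [:600])
E
```

```text
14.7833 [0.61792116 0.24844746 0.07288465] [-3.14053880e+00 -9.89769944e-04  1.72395948e+00] 0.013795013122581502 [-4.73569502 -0.95800637  5.69065356]
```

View pics/w6.png

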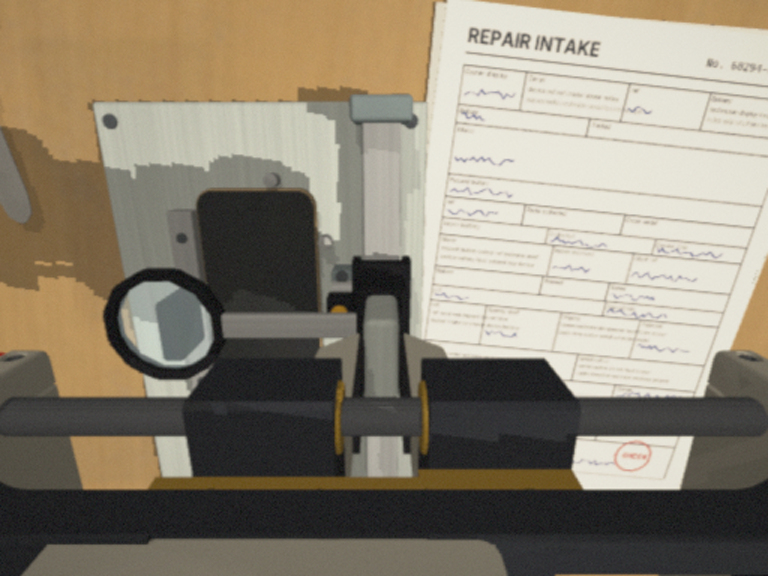

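The carriage is at the notch: the pull has gone to about zero, and the ridge onset and crest positions agree with this spot. The straightedge, with its end at (180,225), is still against the phone.

```bash
python3 -c "
from cell import *
print(hand_in())"
```

```text
the job is handed in; nothing more can be done
None
```

I handed the job in with the straightedge flush and let go against the phone, and the carriage gripped at rest in the notch at about 14.8 s; no verdict came back.

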